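Stand the slim violet glass bottle on the vanity tray with a light touch

TASK

Of the two violet glass bottles on the vanity, lift the slim one and stand it upright on the glass tray, in the middle of the half that the ceramic ring cone leaves empty. Its glass is thin: grip it lightly, with less than 50 N, keep it upright, lower it slowly onto the tray so that it touches down softly, and let go only when it stands on the glass or a few millimetres above. Leave the squat bottle and the ring cone where they stand.

Things in the scene. Friction and masses are not known exactly. Their poses are not given: they have to be found in the camera images.
- slim_bottle: slim violet glass bottle, round, on the granite: straight wall 44 mm in diameter up to 82 mm, then a shoulder and a brass cap 24 mm in diameter from 92 to 110 mm (its top); 0.11 to 0.21 kg. Origin at the centre of its underside, z up. Thin: it breaks if gripped with more than 50 N a finger, or if it meets the tray with more than 25 N (so 10 to 15 mm/s at touch-down).
- squat_bottle: the squat violet glass bottle, a bystander: round, 66 mm in diameter up to 46 mm, brass cap 34 mm in diameter, 75 mm tall in all. Origin at the centre of its underside, z up. It starts on the granite; it and the slim bottle may have changed places.
- tray: oval glass tray with a brass rim, fixed: 288 mm long over the rim (along its own y), 178 mm wide (along x). Flat glass, its top 8 mm above the origin; rim 8 mm thick, its top 14 mm above the origin. Origin at the centre of its underside, on the granite, z up. The ring cone stands on the +y half; the middle of the empty half is at x = 0, y = -65 mm.
- ring_cone: white ceramic ring cone, 97 mm tall, foot 68 mm in diameter, 10 mm across at the tip, loose, 0.15 kg, standing on the tray's other half. Origin at the centre of its underside, z up.
Mind the look-alikes: they are no part of the job. What is shaped like the slim_bottle but brown or green is not meant.

How it is judged:
By the outcome, as a careful person would: the job done as asked, in the order asked, and still so for the second after the job is handed in, with the robot touching nothing.
It also fails if it takes over 43 s, if anything falls off the work surface, if the arm or the gripper's body presses on something with over 40 N, if the wrist force passes 120 N, or if a joint passes its speed limit or range.

ROBOT

A 6-joint arm with a two-finger parallel gripper is mounted at the origin on the work surface. World frame = base frame: x ahead of the robot, y to its left, z up, the work surface at z = 0. Lengths are in mm, angles in rad, forces in N, time in s.
With the tool pointing down it reaches from about 275 to 1000 mm from the base axis. Payload 8.4 kg.
Tool frame: the origin (TCP) lies on the centre line of the jaws, within the pads' length; the fingertips stand r.tip_reach ahead of it and the grasp point (between the pads) lies 11 mm behind it (r.tip_reach is the distance from the TCP to the fingertips, in mm); z points along the fingers, y is the line along which they close (so a half turn about z gives the same grasp; the last joint's range is limited). The gripper opens to 85 mm and grips with 20 to 120 N. Pads are 22 mm wide; open, the fingers measure 114 mm over their backs; the gripper's body (76 mm by 85 mm) begins 54 mm behind the grasp point. The pads swing forward as they close: fully open they stand 13 mm farther back than shut.
Start: joints at [1.112, 0.353, 1.633, -0, 1.155, -0.002], TCP at [275.673, 560.921, 239.281] pointing down, gripper open.
Joint ranges: [-2.63, 2.63], [-0.92, 2.1], [0.06, 2.66], [-1.3, 4.44], [0, 2.69], [-3.02, 3.02]. Speed limits (rad/s): [2.22, 2.22, 2.79, 3.14, 3.14, 3.14].

INTERFACE

Orientations are given as [roll, pitch, yaw] about the fixed x, y, z axes, in that order (R = Rz(yaw) Ry(pitch) Rx(roll)).
In Python, from rig import r gives the robot as it stands.
- The arm moves only by the tool carry_out, never from a script. Its argument "targets" is a list of rows, each an object with "dp": the shift along the tool's x, y, z in mm, a list of three; "yaw": the turn about the tool's z in degrees. A call has 1 to 12 rows; each row is the pose to reach, as a shift and turn from the pose commanded when the call began, along the tool's axes at that moment; what a row does not reach only later rows make up. A row lasts 1/8 s, in which the tool goes at most 62.5 mm and 10.7 degrees, less where a joint would pass 70% of its speed; a pose out of reach is approached as far as the arm can. A call with a gripper value outside its range is refused whole. "fingers" is the opening, from -1 (shut) to 1 (fully open), so that 0 is half open, set as the call begins (left out, the last holds). The fingers move at their own pace and stop on an object; "grip_force" is the grip in N (left out, the last holds). Time passes only in rows, so rows that repeat a pose let the fingers close. It gives the time, the measured TCP pose, the force, the opening and the grip force at its end, in the units of the state.
- r.sense(): the state, without advancing time (a new reading comes with each control period).
- r.grab_frame(name): name is "scene" or "top" or "wrist"; returns the picture (400x640x3 uint8, red, green, blue); there is no depth.
- r.get_calibration(name): a dict with "fx", "fy", "cx", "cy" (pixels), "rvec" (rotation vector, rad) and "tvec" (3), from world to camera coordinates, as OpenCV has them. Camera axes: x right, y down, z forward; pixel columns grow to the right and rows downward; lengths in mm; the calibration is good to about 2 mm. A picture is of the moment at which its call begins: read the wrist's pose just before it. get_calibration takes no time and is no camera call; for the wrist camera it gives the pose at the moment of the call.
- r.sign_off(): hands the job in; it is judged then, once.
The state is a dict: "clock": time; "qpos": joint angles; "qvel": joint speeds; "joint_efforts": joint torques, N m; "eef_pos": TCP position; "tcp_rot": TCP orientation; "contact_force": force on the tool from outside, world axes, zero at the start; "wrist_torque": the same for the moment, N m; "opening": opening from 0.0 (shut) to 1.0 (fully open); "grasp_force": force on a finger pad.
Only numpy, scipy, OpenCV 4.12 (cv2) and the standard library are available. Lean on these libraries where they do the work, as an engineer would, in place of code of your own. Each camera call takes 0.05 s, during which the arm holds its last target. There are 200 camera calls.

## Working session

There is one attempt and no reset: what is moved stays moved. The work goes in short steps, Python scripts to look and compute and a tool call to move; the robot and the scene stay as the last step left them, time stands still between calls to the robot, and variables do not carry over. Pictures are saved under pics/ and viewed, at most 10 in all, crops included, and the job is handed in when it is done.

Besides the shell and the picture viewer there is one more tool, called after ">>>" as a command line: name --argument value ..., lists and objects as JSON in quotes. carry_out: Moves the arm, as the interface text tells. Its arguments: {"type":"object","properties":{"targets":{"type":"array","items":{"type":"object","properties":{"dp":{"type":"array","items":{"type":"number"}},"yaw":{"type":"number"}}}},"fingers":{"type":"number"},"grip_force":{"type":"number"}},"required":["targets"]}

```bash
mkdir -p pics; ls
cat > h.py <<'E'
import numpy as np,cv2
from rig import r
def ray(c,u,v):
    R=cv2.Rodrigues(np.array(c["rvec"],float))[0];t=np.array(c["tvec"],float).ravel()
    d=R.T@np.array([(u-c["cx"])/c["fx"],(v-c["cy"])/c["fy"],1.]);return -R.T@t,d/np.linalg.norm(d)
def plane(c,u,v,z):
    o,d=ray(c,u,v);return o+d*(z-o[2])/d[2]
def meet(a,b):
    (o,d),(p,e)=a,b
    s=np.linalg.lstsq(np.c_[d,-e],p-o,rcond=None)[0];P,Q=o+s[0]*d,p+s[1]*e
    return (P+Q)/2,np.linalg.norm(P-Q)
def save(n,i): cv2.imwrite(f"pics/{n}.png",cv2.cvtColor(i,cv2.COLOR_RGB2BGR))
E
python3 - <<'E'
from h import *
print(r.sense(),r.tip_reach)
for n in("scene","top"):
    save(n,r.grab_frame(n));c=r.get_calibration(n);print(n,c,ray(c,320,200))
E
```

```text
pics
{'clock': 0.0, 'qpos': array([ 1.11160617e+00,  3.53622939e-01,  1.63417957e+00,  3.36586423e-05,
        1.15516644e+00, -2.40233909e-03]), 'qvel': array([ 3.45572401e-05,  1.01932435e-03, -1.37749061e-03,  2.60925393e-03,
        1.71998970e-03,  2.86488472e-04]), 'joint_efforts': array([-1.46609342e-03, -6.05259275e+01, -3.42057717e+01,  4.74326430e-05,
        9.43038496e-03, -4.84971338e-06]), 'eef_pos': array([275.44690234, 560.49558275, 238.55796639]), 'tcp_rot': array([-3.14021644e+00, -3.40805102e-05,  2.68479120e+00]), 'contact_force': array([ 0.30308361,  0.10789711, -0.70305931]), 'wrist_torque': array([-0.00301648, -0.03205364,  0.03299352]), 'grasp_force': 0.0, 'opening': 0.9989481020564184} 8.0
scene {'fx': 377.04854172090234, 'fy': 377.04854172090234, 'cx': 311.21583937782157, 'cy': 204.0080173994134, 'rvec': array([ 1.65666243,  2.2041907 , -0.63053329]), 'tvec': array([ 139.41853336, -369.91195829, 1047.66394061])} (array([861.74240848, 118.83707769, 705.0885669 ]), array([-0.50991912, -0.1386928 , -0.84896808]))
top {'fx': 482.35923748189646, 'fy': 482.35923748189646, 'cx': 319.1427122888052, 'cy': 202.29859874373156, 'rvec': array([ 2.13308004, -2.18262679,  0.09795153]), 'tvec': array([  -4.50923584,  480.51945791, 1012.75319063])} (array([ 368.47254497,  -31.87816619, 1058.206064  ]), array([ 0.11236085,  0.01384148, -0.99357106]))
```

View pics/scene.png

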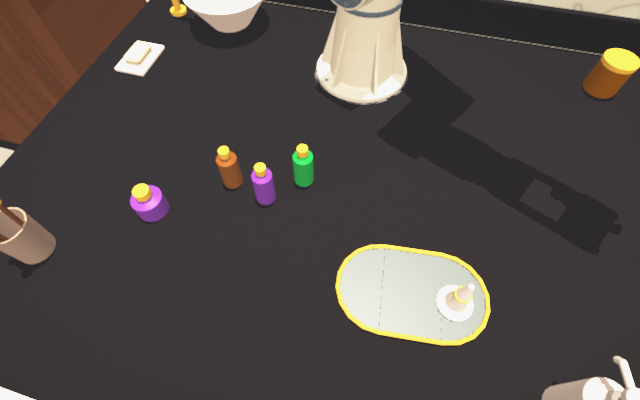

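View pics/top.png

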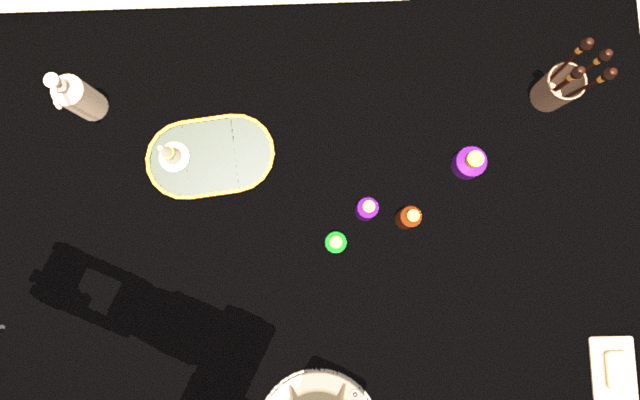

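Scene view: slim violet bottle at (264,185), its look-alikes brown at (230,168) and green at (303,166), and squat violet at (150,202). The tray is at (412,294) with the cone on its right part. Top view: slim violet (368,208), brown (410,217), green (336,242), squat (471,162), tray (210,156) with the cone at (173,157). The slim one next to brown and green is the one meant, because it is violet, narrow and tall.

Run:
```python
from h import *
P={}
C={n:r.get_calibration(n) for n in("scene","top")}
I={n:cv2.cvtColor(cv2.imread(f"pics/{n}.png"),cv2.COLOR_BGR2RGB) for n in C}
def blob(n,m,roi,dbg):
    x0,y0,x1,y1=roi;k=np.zeros(m.shape,np.uint8);k[y0:y1,x0:x1]=m[y0:y1,x0:x1]
    v,u=np.nonzero(k);print(n,dbg,len(u),u.min(),u.max(),v.min(),v.max(),(u.mean(),v.mean()));return u.mean(),v.mean()
rois={"slim":dict(scene=(250,155,276,210),top=(354,192,384,224)),"squat":dict(scene=(125,178,172,225),top=(448,140,492,182)),
"brown":dict(scene=(214,143,244,190),top=(396,202,428,232)),"green":dict(scene=(290,140,316,190),top=(322,228,350,256))}
for b,q in rois.items():
    uv={}
    for n in C:
        i=I[n].astype(int);cap=(i[...,0]>180)&(i[...,1]>120)&((i[...,2]<i[...,1]+10)|(n=="top"))
        uv[n]=blob(n,cap,q[n],b)
    print(b,meet(ray(C["scene"],*uv["scene"]),ray(C["top"],*uv["top"])))
# tray rim
for n,roi in(("scene",(325,235,500,355)),("top",(135,105,285,210))):
    i=I[n].astype(int);m=((i[...,0]>180)&(i[...,1]>130)&(i[...,2]<i[...,1]-40)).astype(np.uint8)
    k=np.zeros_like(m);x0,y0,x1,y1=roi;k[y0:y1,x0:x1]=m[y0:y1,x0:x1]
    h=cv2.convexHull(cv2.findNonZero(k))[:,0]
    w=np.array([plane(C[n],*p,14)[:2] for p in h],np.float32)
    poly=cv2.fillPoly(np.zeros((1500,1500),np.uint8),[np.int32(w+[300,750])],1)
    M=cv2.moments(poly,True);c=np.array([M["m10"]/M["m00"]-300,M["m01"]/M["m00"]-750])
    a=.5*np.arctan2(2*M["mu11"],M["mu20"]-M["mu02"]);print(n,"tray",c,np.degrees(a),cv2.minAreaRect(w))
save("crop",cv2.resize(I["scene"][130:230,120:330],None,fx=3.5,fy=3.5))
```

```text
scene slim 155 253 265 162 176 (np.float64(259.61290322580646), np.float64(168.85806451612902))
top slim 176 360 377 199 216 (np.float64(368.5113636363636), np.float64(206.6193181818182))
slim (array([ 461.2630514 , -115.08671864,  100.92381823]), np.float64(0.5951278890410245))
scene squat 291 131 151 183 201 (np.float64(141.2405498281787), np.float64(192.01030927835052))
top squat 564 457 485 147 175 (np.float64(471.7074468085106), np.float64(162.28191489361703))
squat (array([ 555.23770583, -340.07237935,   61.34419381]), np.float64(8.84435350774878))
scene brown 290 216 235 145 166 (np.float64(224.89655172413794), np.float64(156.03793103448277))
top brown 322 401 421 207 226 (np.float64(410.8198757763975), np.float64(216.40372670807454))
brown (array([ 441.01806232, -200.9985022 ,   87.94150224]), np.float64(1.8089503672957707))
scene green 144 296 307 143 157 (np.float64(301.81944444444446), np.float64(149.94444444444446))
top green 147 329 342 235 248 (np.float64(335.48979591836735), np.float64(241.54421768707482))
green (array([393.42367036, -47.73484228, 102.40476864]), np.float64(0.8789553329538962))
scene tray [592.23399209 223.99688312] -83.26537171608673 ((592.7423095703125, 224.37835693359375), (178.79348754882812, 284.9244384765625), 6.690319538116455)
top tray [590.41892916 224.54172797] -83.2133373561703 ((590.9320068359375, 225.0985565185547), (179.7415771484375, 286.53350830078125), 6.573068618774414)
```

View pics/crop.png

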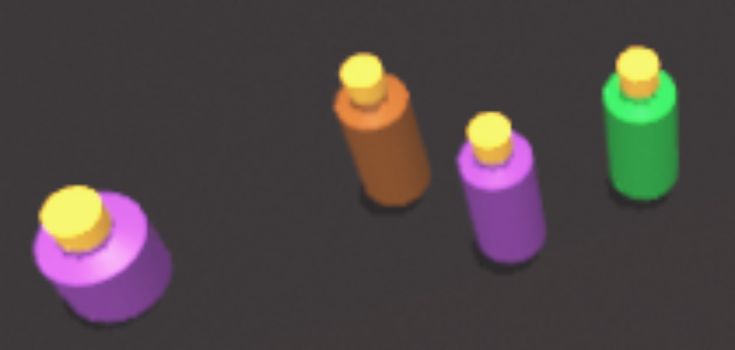

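The crop confirms it: the slim violet bottle (crop 505,190) stands between brown and green, and the squat one is on the left. Now I'll go above it, with the closing line at about 16° in world, clear of both neighbours.

>>> carry_out --targets '[{"dp": [-232,-262,5],"yaw": 24},{"dp": [-232,-262,5],"yaw": 24},{"dp": [-232,-262,5],"yaw": 24},{"dp": [-232,-262,5],"yaw": 24},{"dp": [-232,-262,5],"yaw": 24},{"dp": [-464,-524,10],"yaw": 48},{"dp": [-464,-524,10],"yaw": 48},{"dp": [-464,-524,10],"yaw": 48},{"dp": [-464,-524,10],"yaw": 48},{"dp": [-464,-524,10],"yaw": 48},{"dp": [-464,-524,10],"yaw": 48},{"dp": [-464,-524,10],"yaw": 48}]' --fingers 1 --grip_force 30

```text
clock: 1.6
eef_pos: [461.4, -117.2, 229.1]
tcp_rot: [-3.141, 0.001, 1.843]
contact_force: [0.2, 0.7, 1.0]
opening: 0.999
grasp_force: 0.0
```

>>> carry_out --targets '[{"dp": [0,0,0],"yaw": 0},{"dp": [0,0,0],"yaw": 0},{"dp": [0,0,0],"yaw": 0}]'

```text
clock: 1.98
eef_pos: [460.7, -112.7, 229.3]
tcp_rot: [-3.142, -0.0, 1.849]
contact_force: [0.2, -0.6, -0.5]
opening: 0.998
grasp_force: 0.0
```

Run:
```python
from h import *
s=r.sense();c=r.get_calibration("wrist");i=r.grab_frame("wrist");save("w1",i)
print(s["clock"],s["eef_pos"],s["tcp_rot"],s["qpos"],s["contact_force"]);print(c,ray(c,320,200))
np.save("w1.npy",c,allow_pickle=True)
```

```text
1.975 [ 460.72241922 -112.65862329  229.32013732] [-3.14150918e+00 -2.52680398e-04  1.84891433e+00] [-2.43107977e-01  1.27646093e-01  1.95587464e+00  2.03739973e-04
  1.05827014e+00 -5.21325915e-01] [ 0.21995424 -0.59302301 -0.48932649]
{'fx': 348.8605453558172, 'fy': 348.8605453558172, 'cx': 320.0196918283723, 'cy': 196.53973468735222, 'rvec': array([-2.79830734, -0.39008765, -0.06003418]), 'tvec': array([-410.9991915 , -260.41577396,  298.15857776])} (array([438.06764658, -35.65889143, 363.95113507]), array([ 0.08639511, -0.31067515, -0.94658166]))
```

View pics/w1.png

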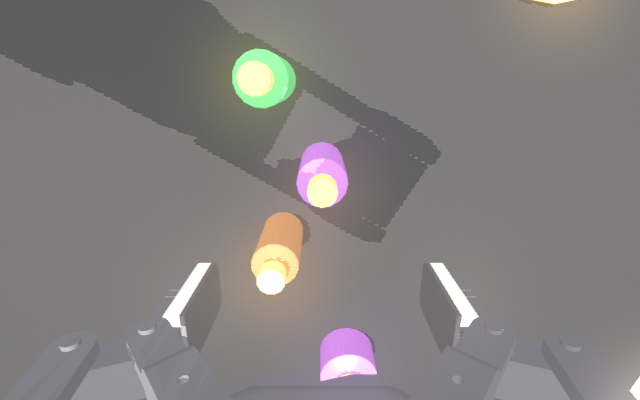

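Wrist view: slim violet in the image centre, cap at (322,190), base at about (322,155). Brown cap is at (271,280), green at (255,78) and squat at the bottom (347,365).

Run:
```python
from h import *
w=np.load("w1.npy",allow_pickle=True).item();C={n:r.get_calibration(n) for n in("scene","top")}
i=cv2.imread("pics/w1.png").astype(int)[...,::-1]
m=(i[...,0]>200)&(i[...,1]>140);v,u=np.nonzero(m[170:215,295:352]);u+=295;v+=170
print(len(u),u.min(),u.max(),v.min(),v.max());p=(u.min()+u.max())/2,(v.min()+v.max())/2
print("cap top z110",plane(w,*p,110))
print(meet(ray(w,*p),ray(C["top"],368.7,207)),meet(ray(w,*p),ray(C["scene"],259.3,166.5)))
i=cv2.imread("pics/w1.png");h=cv2.cvtColor(i,cv2.COLOR_BGR2HSV);m=cv2.inRange(h,(130,90,60),(160,255,255))
v,u=np.nonzero(m[130:215,290:360]);u+=290;v+=130;print(u.min(),u.max(),v.min(),v.max())
print("base back edge",plane(w,u[v==v.min()].mean(),v.min(),0))
```

```text
1619 297 347 170 207
cap top z110 [ 460.18458217 -109.70143937  110.        ]
(array([ 461.94907028, -116.3786265 ,   87.04047426]), np.float64(0.4688785961670629)) (array([ 460.74290968, -112.83144471,  107.72198452]), np.float64(4.772674427332276))
296 347 142 203
base back edge [455.30726913 -93.11146164   0.        ]
```

>>> carry_out --targets '[{"dp": [-2,0,40],"yaw": 0},{"dp": [-2,0,75],"yaw": 0},{"dp": [-2,0,105],"yaw": 0},{"dp": [-2,0,130],"yaw": 0},{"dp": [-2,0,150],"yaw": 0},{"dp": [-2,0,165],"yaw": 0},{"dp": [-2,0,174],"yaw": 0},{"dp": [-2,0,176],"yaw": 0},{"dp": [-2,0,176],"yaw": 0},{"dp": [-2,0,176],"yaw": 0}]'

```text
clock: 3.28
eef_pos: [461.9, -116.1, 53.8]
tcp_rot: [3.141, 0.0, 1.847]
contact_force: [-0.2, 0.1, 0.1]
opening: 1.001
grasp_force: 0.0
```

Run:
```python
from h import *
s=r.sense();i=r.grab_frame("wrist");save("w2",i);print(s["eef_pos"],s["contact_force"])
```

```text
[ 461.90054023 -116.05467831   53.7989565 ] [-0.16960357  0.13837004  0.07478306]
```

View pics/w2.png

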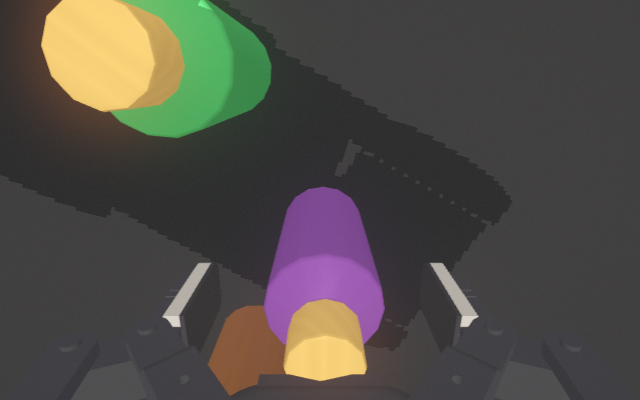

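The wrist view shows the violet bottle centred between the pads (323 against 319 px), with its neighbours clear. Next I close gently.

>>> carry_out --targets '[{"dp": [0,0,0],"yaw": 0},{"dp": [0,0,0],"yaw": 0},{"dp": [0,0,0],"yaw": 0},{"dp": [0,0,0],"yaw": 0}]' --fingers 0.16 --grip_force 25

```text
clock: 3.82
eef_pos: [461.5, -115.9, 53.3]
tcp_rot: [-3.142, -0.0, 1.847]
contact_force: [-0.2, 0.0, -0.1]
opening: 0.576
grasp_force: 0.0
```

>>> carry_out --targets '[{"dp": [0,0,0],"yaw": 0},{"dp": [0,0,0],"yaw": 0},{"dp": [0,0,0],"yaw": 0},{"dp": [0,0,0],"yaw": 0},{"dp": [0,0,0],"yaw": 0},{"dp": [0,0,0],"yaw": 0}]' --fingers -0.2 --grip_force 25

```text
clock: 4.58
eef_pos: [461.7, -116.0, 53.4]
tcp_rot: [3.141, 0.0, 1.847]
contact_force: [1.2, 0.1, 4.6]
opening: 0.509
grasp_force: 25.3
```

>>> carry_out --targets '[{"dp": [0,0,-4],"yaw": 0},{"dp": [0,0,-12],"yaw": 0},{"dp": [0,0,-25],"yaw": 0},{"dp": [0,0,-42],"yaw": 0},{"dp": [0,0,-62],"yaw": 0},{"dp": [0,0,-82],"yaw": 0},{"dp": [0,0,-102],"yaw": 0},{"dp": [0,0,-120],"yaw": 0},{"dp": [0,0,-134],"yaw": 0},{"dp": [0,0,-140],"yaw": 0},{"dp": [0,0,-140],"yaw": 0},{"dp": [0,0,-140],"yaw": 0}]'

```text
clock: 6.08
eef_pos: [461.1, -115.8, 192.7]
tcp_rot: [-3.141, -0.001, 1.847]
contact_force: [0.0, -0.0, -2.1]
opening: 0.515
grasp_force: 25.7
```

>>> carry_out --targets '[{"dp": [7,6,0],"yaw": 0},{"dp": [23,21,0],"yaw": 0},{"dp": [45,42,0],"yaw": 0},{"dp": [70,64,0],"yaw": 0},{"dp": [98,89,0],"yaw": 0},{"dp": [125,114,0],"yaw": 0},{"dp": [152,139,0],"yaw": 0},{"dp": [177,162,0],"yaw": 0},{"dp": [200,183,0],"yaw": 0},{"dp": [216,198,0],"yaw": 0},{"dp": [225,206,0],"yaw": 0},{"dp": [227,208,0],"yaw": 0}]'

```text
clock: 7.58
eef_pos: [599.6, 159.5, 193.0]
tcp_rot: [-3.141, 0.0, 1.847]
contact_force: [-0.1, -0.5, -1.9]
opening: 0.51
grasp_force: 25.8
```

>>> carry_out --targets '[{"dp": [0,0,0],"yaw": 0},{"dp": [0,0,0],"yaw": 0},{"dp": [0,0,0],"yaw": 0}]'

```text
clock: 7.95
eef_pos: [599.6, 158.6, 193.4]
tcp_rot: [-3.142, 0.0, 1.846]
contact_force: [-0.0, -0.2, -1.6]
opening: 0.51
grasp_force: 25.8
```

Run:
```python
from h import *
s=r.sense();c=r.get_calibration("wrist");i=r.grab_frame("wrist");save("w3",i)
print(s["clock"],s["eef_pos"],s["tcp_rot"],s["contact_force"],s["grasp_force"])
np.save("w3.npy",c,allow_pickle=True)
save("s3",r.grab_frame("scene"))
```

```text
7.95 [599.59356929 158.60119739 193.39796448] [-3.14155671e+00  5.29596993e-05  1.84637876e+00] [-0.02716811 -0.20727093 -1.62903637] 25.767406979575753
```

View pics/w3.png

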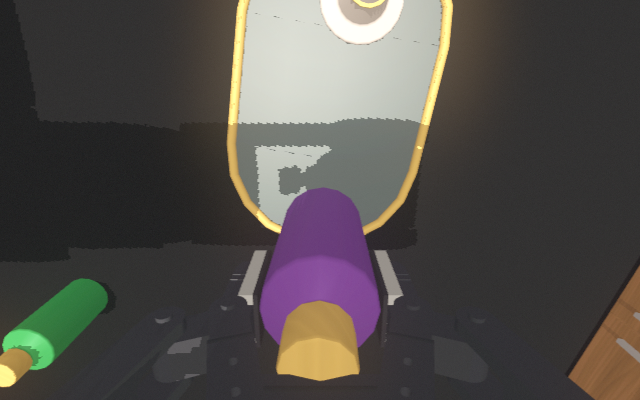

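View pics/s3.png

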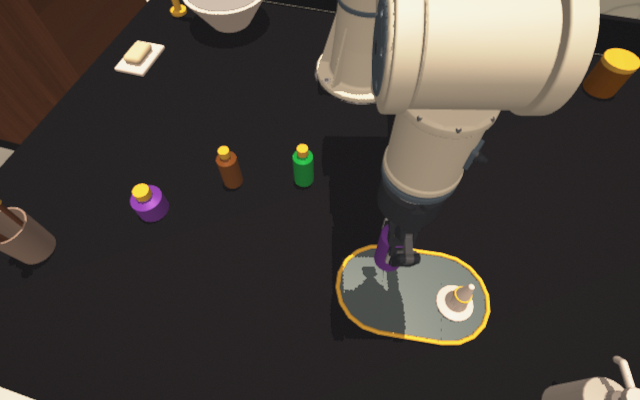

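The wrist view shows the bottle upright in the pads over the empty half, with rim edges at (230,140) and (425,140) and the cone ahead at (361,10). The scene view agrees. I'll check the tray's pose from this third view.

Run:
```python
from h import *
w=np.load("w3.npy",allow_pickle=True).item();h=cv2.cvtColor(cv2.imread("pics/w3.png"),cv2.COLOR_BGR2HSV)
m=cv2.inRange(h,(12,110,120),(32,255,255));a=np.radians(6.7);T=np.array([591.3,224.3]);ex=np.array([np.cos(a),np.sin(a)]);ey=np.array([-ex[1],ex[0]])
for v in(10,40,70,100,130,170,215):
    u=np.nonzero(m[v,200:470])[0]+200
    print(v,[(np.round([(plane(w,x,v,14)[:2]-T)@ex,(plane(w,x,v,14)[:2]-T)@ey],1)).tolist() for x in(u.min(),u.max())])
# height of the rim: wrist ray to rim point midway on both straight sides vs top view edges
s=np.array([599.6,158.6])-T;print("tool in tray",s@ex,s@ey)
```

```text
10 [[-87.9, 56.4], [83.1, 83.5]]
40 [[-88.6, 33.9], [86.7, 61.6]]
70 [[-88.4, 10.3], [88.0, 38.3]]
100 [[-88.2, -14.5], [87.7, 13.4]]
130 [[-88.8, -40.7], [87.3, -12.8]]
170 [[-84.3, -77.1], [87.4, -49.8]]
215 [[-57.1, -118.0], [73.5, -97.2]]
tool in tray 0.5780489637433117 -66.21967879260302
```

>>> carry_out --targets '[{"dp": [1,0,6],"yaw": 0},{"dp": [1,0,18],"yaw": 0},{"dp": [1,0,34],"yaw": 0},{"dp": [1,0,52],"yaw": 0},{"dp": [1,0,70],"yaw": 0},{"dp": [1,0,86],"yaw": 0},{"dp": [1,0,100],"yaw": 0},{"dp": [1,0,111],"yaw": 0},{"dp": [1,0,118],"yaw": 0},{"dp": [1,0,122],"yaw": 0},{"dp": [1,0,122],"yaw": 0},{"dp": [1,0,122],"yaw": 0}]'

```text
clock: 9.55
eef_pos: [599.8, 160.2, 71.7]
tcp_rot: [3.141, 0.0, 1.847]
contact_force: [-0.5, -0.5, -1.9]
opening: 0.509
grasp_force: 25.8
```

>>> carry_out --targets '[{"dp": [0,0,1],"yaw": 0},{"dp": [0,0,2],"yaw": 0},{"dp": [0,0,3],"yaw": 0},{"dp": [0,0,4],"yaw": 0},{"dp": [0,0,5],"yaw": 0},{"dp": [0,0,6],"yaw": 0},{"dp": [0,0,7],"yaw": 0},{"dp": [0,0,7.5],"yaw": 0},{"dp": [0,0,7.5],"yaw": 0}]'

```text
clock: 10.68
eef_pos: [599.4, 160.2, 63.7]
tcp_rot: [-3.141, 0.0, 1.847]
contact_force: [-0.4, 0.1, -1.3]
opening: 0.511
grasp_force: 25.8
```

>>> carry_out --targets '[{"dp": [0,0,0.7],"yaw": 0},{"dp": [0,0,1.4],"yaw": 0},{"dp": [0,0,1.4],"yaw": 0}]'

```text
clock: 11.05
eef_pos: [599.4, 160.1, 62.4]
tcp_rot: [-3.142, -0.0, 1.847]
contact_force: [0.5, 1.0, -1.8]
opening: 0.509
grasp_force: 25.8
```

>>> carry_out --targets '[{"dp": [0,0,0.6],"yaw": 0},{"dp": [0,0,0.6],"yaw": 0},{"dp": [0,0,0.6],"yaw": 0}]'

```text
clock: 11.42
eef_pos: [599.5, 160.2, 61.8]
tcp_rot: [3.142, 0.0, 1.847]
contact_force: [0.5, -0.2, -1.7]
opening: 0.509
grasp_force: 25.8
```

>>> carry_out --targets '[{"dp": [0,0,0.5],"yaw": 0},{"dp": [0,0,0.5],"yaw": 0},{"dp": [0,0,0.5],"yaw": 0}]'

```text
clock: 11.8
eef_pos: [599.5, 160.2, 61.5]
tcp_rot: [3.141, -0.0, 1.847]
contact_force: [-1.1, -0.6, 2.1]
opening: 0.511
grasp_force: 25.7
```

It is in contact: the vertical force went from -1.7 to +2.1 N. Next I release in two stages and retreat straight up.

>>> carry_out --targets '[{"dp": [0,0,0],"yaw": 0},{"dp": [0,0,0],"yaw": 0},{"dp": [0,0,0],"yaw": 0},{"dp": [0,0,0],"yaw": 0}]' --fingers 0.2

```text
clock: 12.3
eef_pos: [599.5, 160.2, 61.3]
tcp_rot: [3.142, 0.0, 1.847]
contact_force: [-0.2, 1.1, 0.6]
opening: 0.601
grasp_force: 0.0
```

>>> carry_out --targets '[{"dp": [0,0,0],"yaw": 0},{"dp": [0,0,0],"yaw": 0},{"dp": [0,0,0],"yaw": 0},{"dp": [0,0,0],"yaw": 0},{"dp": [0,0,-10],"yaw": 0},{"dp": [0,0,-30],"yaw": 0},{"dp": [0,0,-60],"yaw": 0},{"dp": [0,0,-95],"yaw": 0},{"dp": [0,0,-130],"yaw": 0},{"dp": [0,0,-150],"yaw": 0},{"dp": [0,0,-160],"yaw": 0},{"dp": [0,0,-160],"yaw": 0}]' --fingers 1

```text
clock: 13.8
eef_pos: [599.7, 160.2, 222.4]
tcp_rot: [3.14, 0.0, 1.847]
contact_force: [0.6, 0.3, 0.1]
opening: 0.997
grasp_force: 0.0
```

Run:
```python
from h import *
s=r.sense();print(s["clock"],s["eef_pos"],s["contact_force"],s["opening"])
c=r.get_calibration("wrist");np.save("w4.npy",c,allow_pickle=True)
i=r.grab_frame("wrist");j=r.grab_frame("scene")
k=np.hstack([cv2.resize(i,(400,250)),cv2.resize(j[150:350,240:560],(400,250))]);save("w4full",i);save("w4",k)
```

```text
13.8 [599.73765082 160.24611682 222.36855025] [0.55790931 0.25637367 0.10839704] 0.9966062997968018
```

View pics/w4.png

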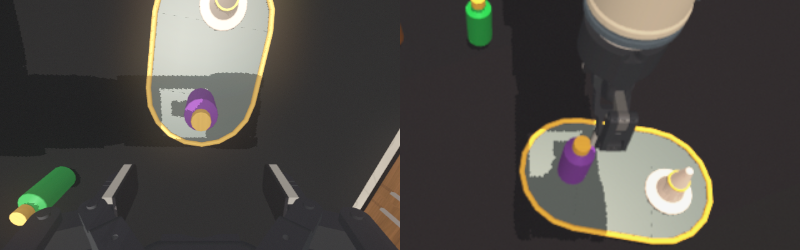

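The bottle stands upright in the middle of the empty half (left picture 202,108), the cone is undisturbed, and the gripper is well clear.

```bash
python3 -c "
from rig import r
print(r.sign_off())"
```

```text
the job is handed in; nothing more can be done
None
```

The slim violet bottle stands upright in the middle of the tray's empty half, set down softly under about a 26 N grip, with the squat bottle and ring cone untouched, and the job was handed in at about 14 s.

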